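Fit the white squeezing cone onto the citrus press

ROBOT

A 6-joint arm with a two-finger parallel gripper is mounted at the origin on the work surface. World frame = base frame: x ahead of the robot, y to its left, z up, the work surface at z = 0. Lengths are in m, angles in rad, forces in N, time in s.
With the tool pointing down it reaches from about 0.3 to 0.875 m from the base axis. Payload 4.2 kg.
Tool frame: the origin (TCP) lies at the very end of the fingers, on their centre line; the grasp point (between the pads) lies 19 mm behind it (ctrl.grip_point_offset is the distance from the TCP to the grasp point, in m); z points along the fingers, y is the line along which they close (so a half turn about z gives the same grasp; the last joint's range is limited). The gripper opens to 85 mm and grips with 20 to 120 N. Pads are 22 mm wide; open, the fingers measure 114 mm over their backs; the gripper's body (76 mm by 85 mm) begins 54 mm behind the grasp point. The pads swing forward as they close: fully open they stand 13 mm farther back than shut.
Start: joints at [-1.332, 0.32, 1.565, -0, 1.257, -0.02], TCP at [0.147, -0.556, 0.231] pointing down, gripper open.
Joint ranges: [-3.11, 3.11], [-0.84, 2.01], [0.21, 2.61], [-1.34, 4.49], [0.05, 2.63], [-2.56, 2.56]. Speed limits (rad/s): [2.57, 2.57, 3.14, 3.14, 3.14, 3.14].

INTERFACE

Orientations are given as a rotation vector (axis times angle).
In Python, from station import ctrl gives the robot as it stands.
- The arm moves only by the shell command python3 drive.py 'ROWS' [FORCE]. ROWS is 1 to 12 rows, parted by semicolons, with the numbers parted by commas; each row has 7 numbers: a rotation vector rx, ry, rz in shares of 2 rad (1.0 is 2 rad), then dx, dy, dz in parts of the range, where 1.0 means 0.4 m, then the finger opening in m; each row shifts and turns the commanded pose from where the row before left it, along the tool's axes as they then stand; what a row does not reach is not made up. A row lasts 1/12 s, in which the tool goes at most 0.0417 m and 0.125 rad, less where a joint would pass 70% of its speed; a pose out of reach is approached as far as the arm can. The fingers move at their own pace and stop on an object; FORCE is the grip in N (left out, the last holds). Time passes only in rows, so rows that do not move let the fingers close. It prints the time, the measured TCP pose, the force, the opening and the grip force at its end. Input that does not fit is refused with a message, and nothing moves.
- ctrl.observe(): the state, without advancing time (a new reading comes with each control period).
- ctrl.snapshot(name): name is "scene" or "top" or "wrist"; returns the picture (384x512x3 uint8, red, green, blue); there is no depth.
- ctrl.camera_info(name): a dict with "K" (3x3 intrinsics, pixels), "R" (3x3) and "t" (3): a world point X has camera coordinates R X + t. Camera axes: x right, y down, z forward; pixel columns grow to the right and rows downward; lengths in m; the calibration is good to about 2 mm. The wrist camera is an equidistant fisheye: a pixel r from the principal point sees the ray r / f radians off the axis. A picture is of the moment at which its call begins: read the wrist's pose just before it. camera_info takes no time and is no camera call; for the wrist camera it gives the pose at the moment of the call.
- ctrl.sign_off(): hands the job in; it is judged then, once.
The state is a dict: "t": time; "q": joint angles; "qd": joint speeds; "joint_efforts": joint torques, N m; "eef_pos": TCP position; "ee_rot": TCP orientation; "force": force on the tool from outside, world axes, zero at the start; "wrist_torque": the same for the moment, N m; "width": finger opening in m; "finger_force": force on a finger pad.
Only numpy, scipy, OpenCV 4.12 (cv2) and the standard library are available. Lean on these libraries where they do the work, as an engineer would, in place of code of your own. Each camera call takes 0.05 s, during which the arm holds its last target. There are 200 camera calls.

TASK

Put the citrus press together: pick up the white squeezing cone, line its square bore up with the grey square shaft in the middle of the press dish, and fit it on upright and fully home, so that its underside rests on the shoulder round the shaft. Let go of it, and leave the yellow lime cone and the lidded glass jar where they stand.

Things in the scene. Friction and masses are not known exactly. Their poses are not given: they have to be found in the camera images.
- cone: White plastic squeezing cone, loose, standing upright, 120 g. Lower 46 mm: square skirt 46 x 46 mm with flat upright sides to grip; above it a ribbed round dome, top at 72 mm. Square bore 29 x 29 mm, 40 mm deep, open below, parallel to the skirt's sides; any quarter turn fits alike. Any yaw at the start. Origin: centre of the underside; x, y square to the skirt's sides, z up.
- press: Press base, fixed: white dish, 170 mm wide, rim 26 mm high. In it a round shoulder 62 mm wide, flat top at z = 18 mm (seated cone's origin comes here); from it a grey square shaft 24 x 24 mm, straight to z = 42, then a pyramid to 12 x 12 mm at z = 54. Fits within 13 degrees of yaw. Origin: on the shaft's axis at sideboard height; x, y square to the shaft's sides, z up; pouring lip on -x.
- lime_cone: Yellow plastic lime cone, loose, a bystander: the same shape but smaller (square skirt 34 x 34 mm, 60 mm high), with a bore of 18 mm that does not fit this shaft. Origin: centre of the underside, z up.
- jar: Glass jar with a steel lid, loose, a bystander: 68 mm across, 85 mm high. Origin: centre of the underside, z up.

How it is judged:
At the end, for the whole second after the job is handed in: The white cone sits on the shaft, released and at rest: its axis within 10 mm of the shaft's, its underside within 4 mm of the shoulder's height, upright within 10 degrees, and square to the shaft (within 20 degrees of a quarter turn, as the fit itself ensures) (horizontal distance between cone and press below 0.01 m and z of cone in the frame of press between 0.014 and 0.022 m and angle between the z axis of cone and the z axis of press, either way round below 0.17 rad and angle between cone's own z axis and vertical below 0.17 rad and (angle between the x axis of cone and the x axis of press, either way round below 0.35 rad or angle between the x axis of cone and the y axis of press, either way round below 0.35 rad) and linear speed of cone below 0.02 m/s); the robot touches nothing.
It fails at once if the yellow lime cone is moved by more than 30 mm (distance of lime_cone from where it was at the start of the episode above 0.03 m).
It fails at once if the glass jar is moved by more than 30 mm (distance of jar from where it was at the start of the episode above 0.03 m).
It also fails if it takes over 40 s, if anything falls off the work surface, if the arm or the gripper's body presses on something with over 40 N, if the wrist force passes 120 N, or if a joint passes its speed limit or range.

## Working session

There is one attempt and no reset: what is moved stays moved. The work goes in short steps, Python scripts to look and compute and a shell command to move; the robot and the scene stay as the last step left them, time stands still between calls to the robot, and variables do not carry over. Pictures are saved under pics/ and viewed, at most 10 in all, crops included, and the job is handed in when it is done.

```bash
ls; mkdir -p pics; python3 - <<'E'
from station import ctrl
import cv2,numpy as np
ims=[]
for n in("scene","top"):
    i=ctrl.camera_info(n);print(n,i)
    im=ctrl.snapshot(n)[:,:,::-1];cv2.imwrite(f"pics/raw_{n}.png",im);ims.append(im)
cv2.imwrite("pics/a_scene.png",cv2.resize(ims[0],(800,600)));cv2.imwrite("pics/a_top.png",cv2.resize(ims[1],(800,600)))
print(ctrl.observe())
E
```

```text
drive.py
pics
station.py
scene {'K': array([[486.84296535,   0.        , 253.70829715],
       [  0.        , 486.84296535, 201.20738451],
       [  0.        ,   0.        ,   1.        ]]), 'R': array([[ 0.13599276,  0.99070412, -0.00336512],
       [ 0.59381989, -0.0842309 , -0.80017691],
       [-0.79302201,  0.10681999, -0.5997546 ]]), 't': array([-0.14668069, -0.3427665 ,  1.67401891])}
top {'K': array([[357.61498479,   0.        , 250.62144697],
       [  0.        , 357.61498479, 192.26800678],
       [  0.        ,   0.        ,   1.        ]]), 'R': array([[-0.02501091, -0.99927514,  0.02869921],
       [-0.99527985,  0.02219762, -0.09447377],
       [ 0.09376823, -0.03092662, -0.99511359]]), 't': array([0.07752987, 0.60959241, 0.77911011])}
{'t': 0.1, 'q': array([-1.33196710e+00,  3.20228302e-01,  1.56551939e+00,  1.31095949e-05,
        1.25738638e+00, -2.00021124e-02]), 'qd': array([ 0.0008666 , -0.00215181, -0.00166845, -0.00086351, -0.001961  ,
        0.00041678]), 'joint_efforts': array([ 6.47166075e-05, -4.16410589e+01, -2.34704465e+01,  4.46093952e-05,
        4.90412713e-03, -8.50155999e-06]), 'eef_pos': array([ 0.1470795 , -0.55545255,  0.23058075]), 'ee_rot': array([-3.11380108e+00, -4.05233135e-01,  2.44802202e-04]), 'force': array([-0.81509324,  1.09810204, -0.02115146]), 'wrist_torque': array([ 0.03003936, -0.01724389, -0.0107926 ]), 'finger_force': 0.0, 'width': 0.08533490232624019}
```

View pics/a_top.png

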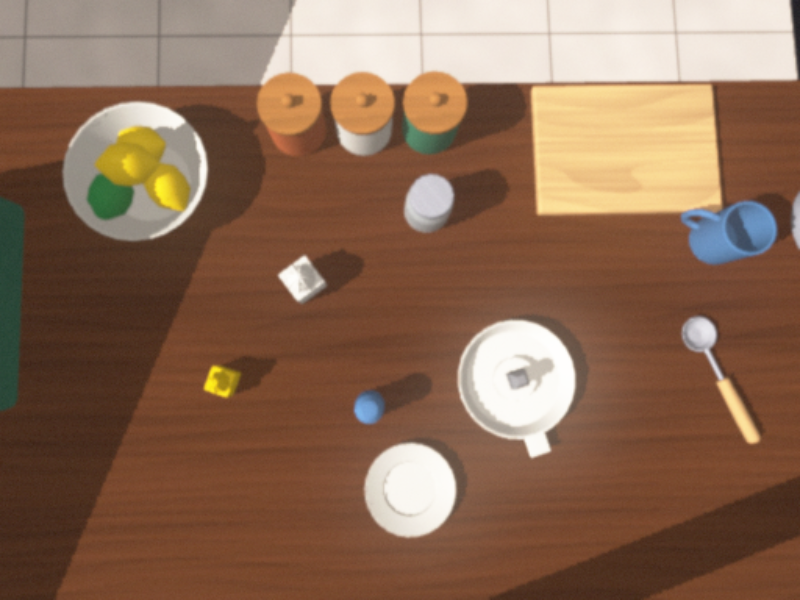

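View pics/a_scene.png

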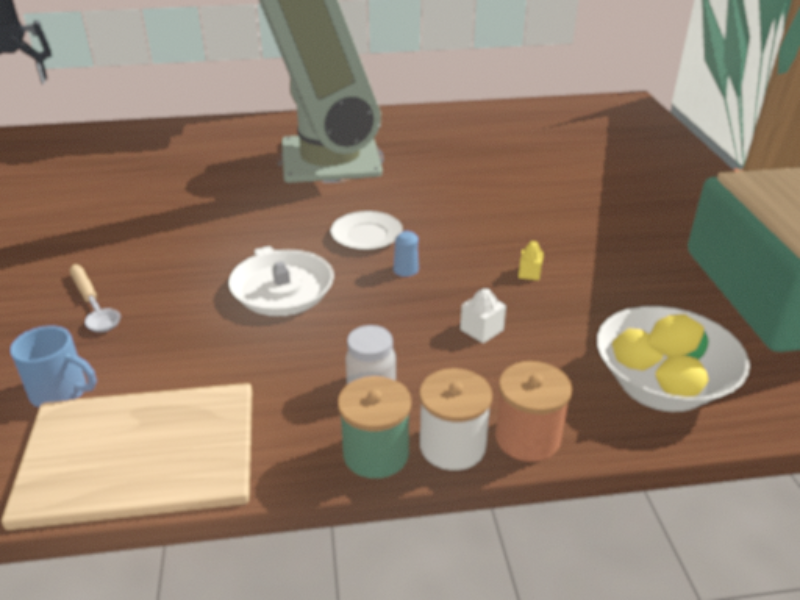

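The top view shows the white cone at about (302,279), the shaft at (517,378), the lime cone at (222,381) and the jar at (429,203). In the scene view the cone is at (483,315) and the shaft at (281,273). I'll enlarge crops next.

```bash
python3 - <<'E'
import cv2,numpy as np
t=cv2.imread("pics/raw_top.png");s=cv2.imread("pics/raw_scene.png")
def crop(im,u,v,k=8): 
    return cv2.resize(im[v-18:v+18,u-24:u+24],None,fx=k,fy=k,interpolation=cv2.INTER_CUBIC)
a=np.vstack([np.hstack([crop(t,193,178),crop(t,331,242)]),np.hstack([crop(s,309,202),crop(s,180,175)])])
print(a.shape);cv2.imwrite("pics/b.png",a)
E
```

```text
(576, 768, 3)
```

View pics/b.png

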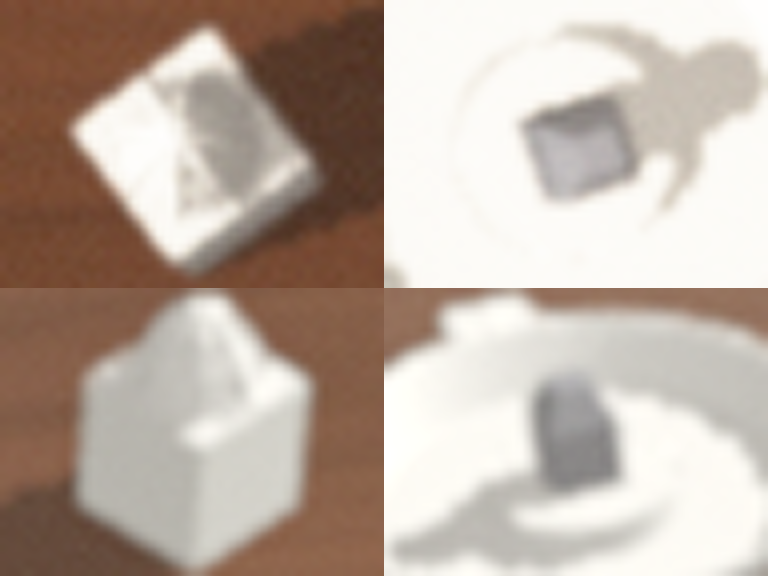

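Crops: in the top view, the skirt's top corners are at crop (72,130), (210,27) and (318,165). In the scene view, the same three are at (310,95), (195,155) and (85,90). The shaft's grey square is at about (580,147) in the top view, and its top is at (572,380) in the scene view.

```bash
cat > h.py <<'E'
import numpy as np,cv2
from scipy.optimize import least_squares
def ray(i,uv):
    K=i["K"];d=np.array([(uv[0]-K[0,2])/K[0,0],(uv[1]-K[1,2])/K[1,1]])
    if i.get("fish"):
        r=np.linalg.norm(d);d3=np.r_[d/r*np.sin(r),np.cos(r)]
    else: d3=np.r_[d,1]
    d3/=np.linalg.norm(d3)
    return -i["R"].T@i["t"], i["R"].T@d3
def plane(i,uv,z):
    o,d=ray(i,uv);return o+d*(z-o[2])/d[2]
def tri(rs):
    A=sum(np.eye(3)-np.outer(d,d) for o,d in rs);b=sum((np.eye(3)-np.outer(d,d))@o for o,d in rs)
    x=np.linalg.solve(A,b);e=[np.linalg.norm((np.eye(3)-np.outer(d,d))@(x-o)) for o,d in rs]
    return x,max(e)
E
python3 - <<'E'
from h import *
from station import ctrl
T=ctrl.camera_info("top");S=ctrl.camera_info("scene")
o=lambda u,v,x,y:((x+.5)/8-.5+u-24,(y+.5)/8-.5+v-18)
np.set_printoptions(precision=4,suppress=True)
C=[]
for a,b in(((72,130),(310,95)),((210,27),(195,155)),((318,165),(85,90))):
    x,e=tri([ray(T,o(193,178,*a)),ray(S,o(309,202,*b))]);C.append(x);print(x,e)
print("centre",(C[0]+C[2])/2, "yaw edges",[np.degrees(np.arctan2(*(C[i+1]-C[i])[[1,0]]))for i in(0,1)])
for a,b in(((196,147),(188,95)),): 
    x,e=tri([ray(T,o(331,242,*a)),ray(S,o(180,175,*b))]);print("shaft",x,e)
print(plane(T,o(331,242,194,145),.05),ctrl.camera_info("wrist"))
E
```

```text
[0.6496 0.2246 0.047 ] 0.0011148313770668254
[0.6768 0.1848 0.0495] 0.0003239167573212283
[0.6385 0.158  0.0476] 0.0019317537245094045
centre [0.644  0.1913 0.0473] yaw edges [np.float64(-55.674232061403394), np.float64(-145.0928787886626)]
shaft [ 0.4966 -0.1093  0.0552] 0.0017776362415059268
[ 0.4971 -0.1083  0.05  ] {'K': array([[297.3186,   0.    , 256.9587],
       [  0.    , 297.3186, 191.0513],
       [  0.    ,   0.    ,   1.    ]]), 'R': array([[ 0.2561, -0.9667, -0.0023],
       [-0.9213, -0.2448,  0.3021],
       [-0.2926, -0.0753, -0.9533]]), 't': array([-0.5736, -0.0396,  0.3803])}
```

```bash
cat >> h.py <<'E'
from scipy.spatial.transform import Rotation as Ro
def delta(s,p,yaws):
    "tool-axis shift to p, and tool-z turn options to bring tool y to any of yaws (deg)"
    R=Ro.from_rotvec(s["ee_rot"]).as_matrix();y=np.degrees(np.arctan2(R[1,1],R[0,1]))
    print("shift",(R.T@(np.array(p)-s["eef_pos"])).round(4),"tool y yaw",y.round(2),"tilt",np.degrees(np.arccos(-R[2,2])).round(2))
    print("turn about tool z (rad):",[(-np.radians((a-y+90)%180-90)).round(4) for a in yaws])
E
python3 - <<'E'
from h import *
from station import ctrl
s=ctrl.observe();delta(s,[.644,.191,.2],[-55.4,34.6]);delta(s,[.497,-.109,.25],[])
E
```

```text
shift [ 0.6714 -0.5944  0.0315] tool y yaw -75.17 tilt 0.09
turn about tool z (rad): [np.float64(-0.3451), np.float64(1.2257)]
shift [ 0.4525 -0.342  -0.0189] tool y yaw -75.17 tilt 0.09
turn about tool z (rad): []
```

The rows are not in the units I measure in: shifts go in shares of 0.4 m and turns go in shares of 2 rad. I convert before sending: 0.032 m / 0.4 = 0.08, -0.024 m / 0.4 = -0.06.

```bash
python3 drive.py '0,0,0,0.08,-0.06,0,0.085;0,0,0,0.08,-0.06,0,0.085;0,0,0,0.08,-0.06,0,0.085;0,0,0,0.08,-0.06,0,0.085;0,0,0,0.08,-0.06,0,0.085;0,0,0,0.08,-0.06,0,0.085;0,0,0,0.08,-0.06,0,0.085;0,0,0,0.08,-0.06,0,0.085;0,0,0,0.08,-0.06,0,0.085;0,0,0,0.08,-0.06,0,0.085;0,0,0,0.08,-0.06,0,0.085;0,0,0,0,0,0,0.085' | tail -3
cat >> h.py <<'E'
def wsnap(ctrl,name):
    import pickle
    s=ctrl.observe();i=ctrl.camera_info("wrist");im=ctrl.snapshot("wrist")[:,:,::-1].copy();i["fish"]=1
    cv2.imwrite(f"pics/{name}.png",im);pickle.dump((s,i),open(f"pics/{name}.pkl","wb"));return s,i,im
def proj(i,X):
    c=i["R"]@X+i["t"];r=np.linalg.norm(c[:2]);th=np.arctan2(r,c[2]);K=i["K"]
    return K[:2,2]+K[0,0]*th*c[:2]/r
E
python3 - <<'E'
from h import *
from station import ctrl
s,i,im=wsnap(ctrl,"w1")
print(s["eef_pos"],s["q"],proj(i,np.array([.497,-.109,.05])),proj(i,np.array([.644,.191,.047])))
cv2.imwrite("pics/w1v.png",cv2.resize(im,(800,600)))
E
```

```text
force: [-0.3, -0.3, -0.1]
width: 0.0855
finger_force: 0.0
[ 0.42317115 -0.20559071  0.23108899] [-0.47890329  0.15462492  1.78976673  0.003503    1.19682402  0.82514717] [189.84946799  84.26652267] [ 29.29609922 -39.27008309]
```

View pics/w1v.png

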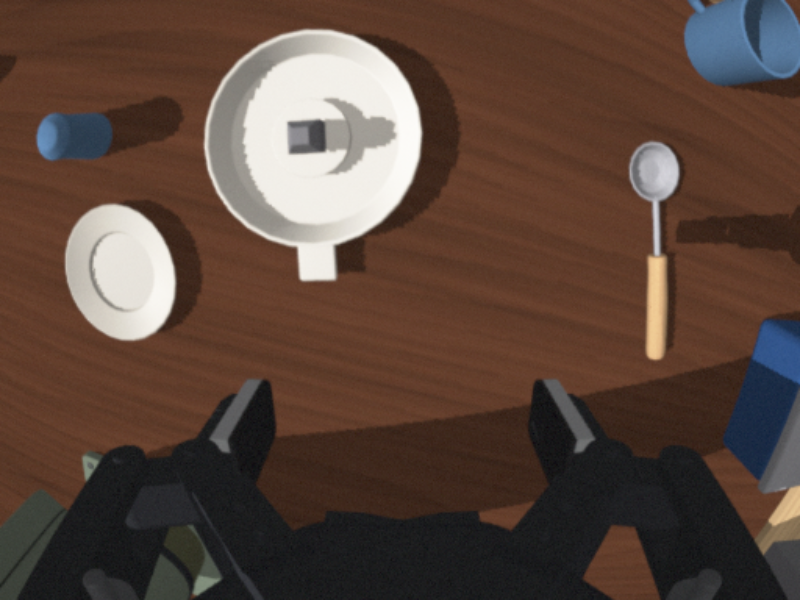

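The first wrist view shows the shaft at about (305,136) of 800, nearly square to the tool. I'll move on towards the cone, taking a second view on the way.

Converted, -0.028 m / 0.4 = -0.07, 0.027 m / 0.4 = 0.0675, -0.115 rad / 2 = -0.0575.

```bash
python3 drive.py '0,0,0,0.0675,-0.07,0,0.085;0,0,0,0.0675,-0.07,0,0.085;0,0,0,0.0675,-0.07,0,0.085;0,0,0,0.0675,-0.07,0,0.085;0,0,0,0.0675,-0.07,0,0.085;0,0,-0.0575,0,0,0,0.085;0,0,-0.0575,0,0,0,0.085;0,0,-0.0575,0,0,0,0.085;0,0,0,0,0,0,0.085;0,0,0,0,0,0,0.085' | tail -1
python3 - <<'E'
from h import *
from station import ctrl
import pickle
s,i,im=wsnap(ctrl,"w2")
P=[.497,-.109,.05];C=[.644,.191,.047]
a,b=proj(i,np.array(P)),proj(i,np.array(C));print(s["eef_pos"],s["q"],a,b)
s1,i1=pickle.load(open("pics/w1.pkl","rb"));im1=cv2.imread("pics/w1.png")
def crop(im,u,v,k,w=25,h=19):
    u=int(np.clip(u,w,512-w));v=int(np.clip(v,h,384-h));print("crop",u-w,v-h)
    return cv2.resize(im[v-h:v+h,u-w:u+w],None,fx=k,fy=k,interpolation=cv2.INTER_CUBIC)
out=np.vstack([np.hstack([crop(im1,195,87,8),crop(im,*a,8)]),np.hstack([crop(im,*b,8),cv2.resize(im,(400,304))])])
cv2.imwrite("pics/w2v.png",out[:600])
E
```

```text
finger_force: 0.0
[ 0.51417771 -0.04167696  0.23102608] [-1.02903277e-01  2.27161763e-01  1.69601084e+00 -4.66004580e-04
  1.21911910e+00  8.68364336e-01] [296.36343356 212.79538228] [154.1556663 -28.4270689]
crop 170 68
crop 271 193
crop 129 0
```

View pics/w2v.png

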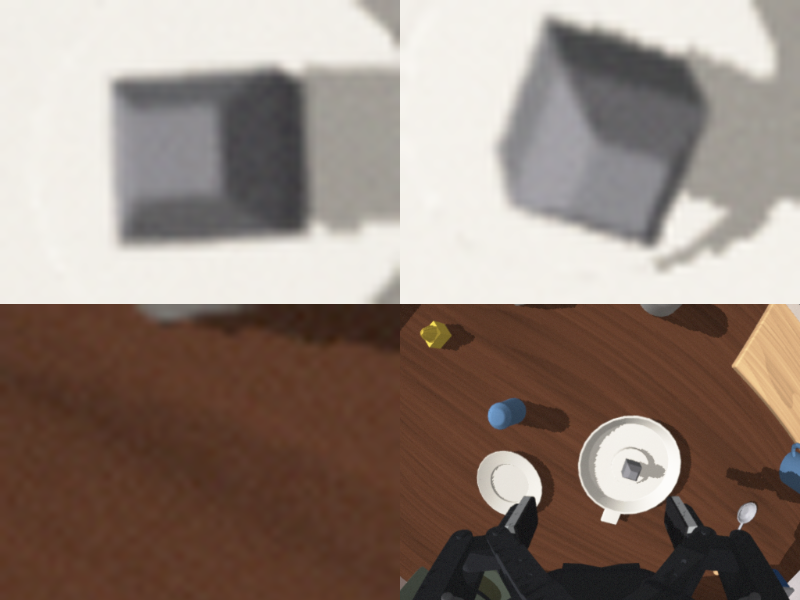

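The left crop (wrist 1) shows the shaft's top face, centred at about (175,147). In the right crop (wrist 2) the top-face corner is near (600,137). I'll triangulate the shaft with these.

```bash
python3 - <<'E'
from h import *
from station import ctrl
import pickle
np.set_printoptions(precision=4,suppress=True)
T=ctrl.camera_info("top");S=ctrl.camera_info("scene")
i1=pickle.load(open("pics/w1.pkl","rb"))[1];i2=pickle.load(open("pics/w2.pkl","rb"))[1]
o=lambda a,b,x,y,k=8:((x+.5)/k-.5+a,(y+.5)/k-.5+b)
c1=o(170,68,175,147);sc=o(156,157,188,95)
print("w1+scene",tri([ray(i1,c1),ray(S,sc)]))
print("w1 z=.054",plane(i1,c1,.054),"scene",plane(S,sc,.054))
# shoulder line corners at left edge in w1 (straight prism top z=.042)
E1=[plane(i1,o(170,68,*p),.042) for p in((117,80),(122,243))];print(E1,np.linalg.norm(E1[1]-E1[0]))
d=E1[1]-E1[0];yaw=np.degrees(np.arctan2(d[1],d[0]));print("edge yaw",yaw)
c=plane(i1,c1,.054);a=np.radians(yaw)
for h,z in((6,.054),(12,.042),(12,.018)):
  for i,(u,v) in((i1,(170,68)),(i2,(271,193))):
    print(z,[((proj(i,np.r_[c[:2]+Ro.from_euler('z',a).as_matrix()[:2,:2]@np.array(q)*h/1000,z])-(u,v))*8).round().tolist() for q in((1,1),(1,-1),(-1,-1),(-1,1))])
E
```

```text
w1+scene (array([ 0.4955, -0.1117,  0.0548]), np.float64(0.0006151725589360986))
w1 z=.054 [ 0.4956 -0.1121  0.054 ] scene [ 0.4939 -0.1112  0.054 ]
[array([ 0.5031, -0.0988,  0.042 ]), array([ 0.4807, -0.1052,  0.042 ])] 0.0232960574876327
edge yaw -163.9955646259661
0.054 [[216.0, 185.0], [130.0, 190.0], [127.0, 103.0], [214.0, 97.0]]
0.054 [[240.0, 234.0], [165.0, 211.0], [194.0, 139.0], [270.0, 162.0]]
0.042 [[277.0, 227.0], [110.0, 237.0], [105.0, 69.0], [273.0, 58.0]]
0.042 [[251.0, 248.0], [106.0, 204.0], [161.0, 62.0], [309.0, 109.0]]
0.018 [[305.0, 229.0], [148.0, 237.0], [144.0, 81.0], [301.0, 70.0]]
0.018 [[231.0, 188.0], [93.0, 146.0], [145.0, 11.0], [284.0, 56.0]]
```

Converted, 0.028 m / 0.4 = 0.07, -0.02 m / 0.4 = -0.05.

```bash
python3 drive.py '0,0,0,0.07,-0.05,0,0.085;0,0,0,0.07,-0.05,0,0.085;0,0,0,0.07,-0.05,0,0.085;0,0,0,0.07,-0.05,0,0.085;0,0,0,0.07,-0.05,0,0.085;0,0,0,0.07,-0.05,0,0.085;0,0,0,0,0,0,0.085;0,0,0,0,0,0,0.085' | tail -1
python3 - <<'E'
from h import *
from station import ctrl
s,i,im=wsnap(ctrl,"w3")
b=proj(i,np.array([.644,.191,.047]));print(s["eef_pos"],b)
u,v=int(b[0]),max(int(b[1]),45);print("crop",u-60,v-45)
cv2.imwrite("pics/w3v.png",cv2.resize(im[v-45:v+45,u-60:u+60],(720,540),interpolation=cv2.INTER_CUBIC))
E
```

```text
finger_force: 0.0
[0.58492874 0.1542344  0.23066454] [260.48629375 106.84929588]
crop 200 61
```

View pics/w3v.png

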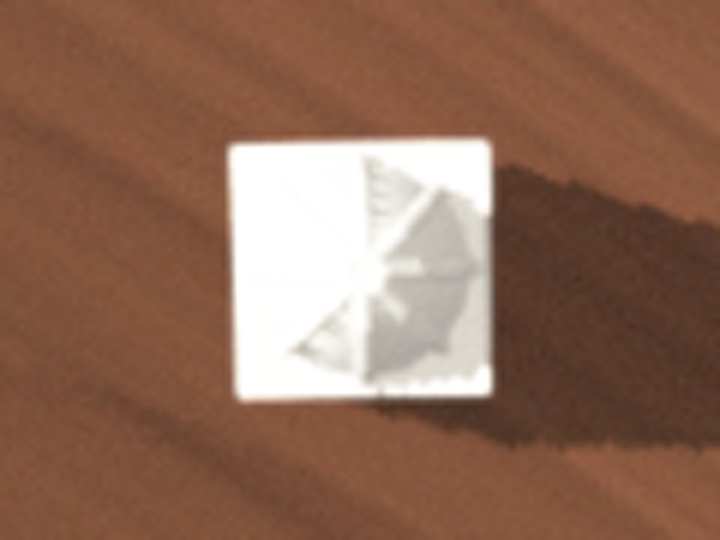

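The cone is square to the tool, with its skirt corners at crop (230,145), (490,140), (492,397) and (240,400).

```bash
python3 - <<'E'
from h import *
from station import ctrl
import pickle
np.set_printoptions(precision=4,suppress=True)
s,i=pickle.load(open("pics/w3.pkl","rb"))
P=np.array([plane(i,((x+.5)/6-.5+200,(y+.5)/6-.5+61),.046) for x,y in((230,145),(490,140),(492,397),(240,400))])
c=P.mean(0);print(P,c)
yaws=[np.degrees(np.arctan2(*(P[(k+1)%4]-P[k])[[1,0]]))%90 for k in range(4)];print(yaws)
delta(ctrl.observe(),[c[0],c[1],.015],[np.mean(yaws),np.mean(yaws)-90]);
E
```

```text
[[0.6503 0.225  0.046 ]
 [0.6777 0.187  0.046 ]
 [0.6392 0.1595 0.046 ]
 [0.6125 0.1971 0.046 ]] [0.6449 0.1921 0.046 ]
[np.float64(35.86442932513978), np.float64(35.59928727151839), np.float64(35.41070546532664), np.float64(36.43011775583223)]
shift [0.0722 0.0021 0.2157] tool y yaw -55.46 tilt 0.08
turn about tool z (rad): [np.float64(1.5484), np.float64(-0.0224)]
```

Converted, 0.036 m / 0.4 = 0.09, 0.03 m / 0.4 = 0.075, -0.022 rad / 2 = -0.011.

```bash
python3 drive.py '0,0,0,0.09,0.0025,0,0.085;0,0,0,0.09,0.0025,0,0.085;0,0,-0.011,0,0,0.075,0.085;0,0,0,0,0,0.09,0.085;0,0,0,0,0,0.09,0.085;0,0,0,0,0,0.09,0.085;0,0,0,0,0,0.09,0.085;0,0,0,0,0,0.0625,0.085;0,0,0,0,0,0.0375,0.085;0,0,0,0,0,0,0.085' 40
python3 drive.py '0,0,0,0,0,0,0.03;0,0,0,0,0,0,0.03;0,0,0,0,0,0,0.03;0,0,0,0,0,0,0.03;0,0,0,0,0,0,0.03;0,0,0,0,0,0,0.03' 40
```

```text
t: 3.58
eef_pos: [0.6422, 0.1898, 0.0133]
ee_rot: [2.99, 0.962, -0.014]
force: [-0.8, -0.1, -0.9]
width: 0.0852
finger_force: 0.0
t: 4.08
eef_pos: [0.6465, 0.1927, 0.0196]
ee_rot: [2.988, 0.967, 0.006]
force: [-0.5, -1.5, 5.5]
width: 0.0455
finger_force: 43.1
```

Converted, -0.035 m / 0.4 = -0.0875, -0.03 m / 0.4 = -0.075.

```bash
python3 drive.py '0,0,0,0,0,-0.025,0.03;0,0,0,0,0,-0.075,0.03;0,0,0,0,0,-0.0875,0.03;0,0,0,0,0,-0.0875,0.03;0,0,0,0,0,-0.075,0.03;0,0,0,0,0,0,0.03;0,0,0,0,0,0,0.03'
python3 - <<'E'
from h import *
from station import ctrl
delta(ctrl.observe(),[.4955,-.112,.157],[15.5,-74.5])
s,i,im=wsnap(ctrl,"w4");cv2.imwrite("pics/w4v.png",cv2.resize(im,(640,480)))
E
```

```text
t: 4.67
eef_pos: [0.646, 0.1931, 0.1603]
ee_rot: [2.989, 0.967, 0.008]
force: [0.4, 0.6, -0.7]
width: 0.0452
finger_force: 42.3
shift [-0.3008  0.1591  0.0022] tool y yaw -54.13 tilt 0.3
turn about tool z (rad): [np.float64(-1.2153), np.float64(0.3555)]
```

View pics/w4v.png

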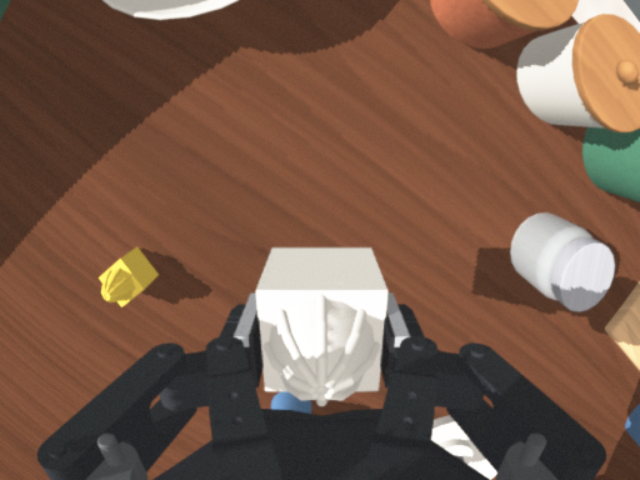

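The cone is held upright, centred between the pads at about (322,330). I'll carry it over the press.

Converted, -0.03 m / 0.4 = -0.075, -0.02 m / 0.4 = -0.05.

```bash
python3 drive.py '0,0,0,-0.05,0.0275,0,0.03;0,0,0,-0.075,0.04,0,0.03;0,0,0,-0.075,0.04,0,0.03;0,0,0,-0.075,0.04,0,0.03;0,0,0,-0.075,0.04,0,0.03;0,0,0,-0.075,0.04,0,0.03;0,0,0,-0.075,0.04,0,0.03;0,0,0,-0.075,0.04,0,0.03;0,0,0,-0.075,0.04,0,0.03;0,0,0,-0.075,0.0375,0,0.03;0,0,0,-0.025,0.0125,0,0.03;0,0,0,0,0,0,0.03' | head -1
python3 drive.py '0,0,0.059,0,0,0,0.03;0,0,0.059,0,0,0,0.03;0,0,0.059,0,0,0,0.03;0,0,0,0,0,0,0.03;0,0,0,0,0,0,0.03;0,0,0,0,0,0,0.03'
python3 - <<'E'
from h import *
from station import ctrl
delta(ctrl.observe(),[.497,-.1116,.09],[-74.5])
E
```

```text
t: 5.72
t: 6.22
eef_pos: [0.4952, -0.1111, 0.1568]
ee_rot: [-3.111, -0.431, 0.001]
force: [-0.9, 0.7, 0.0]
width: 0.0452
finger_force: 42.2
shift [0.0017 0.001  0.0668] tool y yaw -74.24 tilt 0.06
turn about tool z (rad): [np.float64(0.0046)]
```

Converted, 0.03 m / 0.4 = 0.075, 0.027 m / 0.4 = 0.0675, 0.004 rad / 2 = 0.002.

```bash
python3 drive.py '0,0,0.002,0.0043,0.0025,0.05,0.03;0,0,0,0,0,0.075,0.03;0,0,0,0,0,0.0675,0.03;0,0,0,0,0,0,0.03;0,0,0,0,0,0,0.03;0,0,0,0,0,0,0.03'
python3 - <<'E'
from h import *
from station import ctrl
delta(ctrl.observe(),[.497,-.1116,.036],[-74.5])
s=ctrl.snapshot("scene")[:,:,::-1];t=ctrl.snapshot("top")[:,:,::-1]
f=lambda im,u,v:cv2.resize(im[v-40:v+40,u-30:u+30],(400,533),interpolation=cv2.INTER_CUBIC)
cv2.imwrite("pics/c.png",np.hstack([f(s,180,165),f(t,331,242)]))
E
```

```text
t: 6.72
eef_pos: [0.4981, -0.1125, 0.0814]
ee_rot: [3.113, 0.421, 0.003]
force: [0.3, 0.5, -1.0]
width: 0.0451
finger_force: 42.1
shift [-0.0009 -0.0012  0.0454] tool y yaw -74.6 tilt 0.11
turn about tool z (rad): [np.float64(-0.0018)]
```

View pics/c.png

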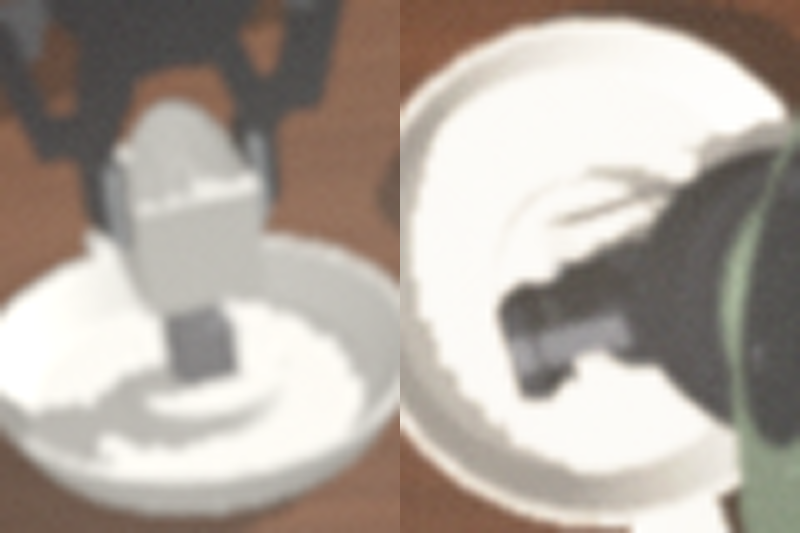

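The cone stands over the shaft in the scene view: cone and shaft are both centred at about x=200. I'll lower it in steps.

Converted, 0.01 m / 0.4 = 0.025, 0.008 m / 0.4 = 0.02.

```bash
python3 drive.py '0,0,0,-0.0013,-0.0013,0.025,0.03;0,0,0,0,0,0.02,0.03;0,0,0,0,0,0.0175,0.03;0,0,0,0,0,0,0.03'
python3 drive.py '0,0,0,0,0,0.015,0.03;0,0,0,0,0,0.015,0.03;0,0,0,0,0,0.01,0.03;0,0,0,0,0,0,0.03'
```

```text
t: 7.15
eef_pos: [0.4957, -0.1119, 0.0545]
ee_rot: [-3.113, -0.419, 0.003]
force: [0.1, 0.8, -0.6]
width: 0.0456
finger_force: 42.2
t: 7.48
eef_pos: [0.4958, -0.1119, 0.0384]
ee_rot: [-3.113, -0.419, 0.003]
force: [0.4, -0.3, -1.2]
width: 0.0455
finger_force: 42.2
```

No contact force, so the cone is sliding freely over the shaft. I'll go on down until it touches.

Converted, 0.002 m / 0.4 = 0.005, 0.001 m / 0.4 = 0.0025.

```bash
python3 drive.py '0,0,0,0,0,0.005,0.03;0,0,0,0,0,0.0025,0.03;0,0,0,0,0,0,0.03'
python3 drive.py '0,0,0,0,0,0.0025,0.03;0,0,0,0,0,0.0025,0.03;0,0,0,0,0,0,0.03'
```

```text
t: 7.73
eef_pos: [0.4964, -0.1121, 0.0376]
ee_rot: [3.113, 0.419, 0.0]
force: [-3.1, 0.2, 8.8]
width: 0.0457
finger_force: 43.3
t: 7.98
eef_pos: [0.4964, -0.1121, 0.0375]
ee_rot: [3.113, 0.419, 0.001]
force: [-8.4, 0.9, 24.2]
width: 0.0454
finger_force: 45.2
```

The cone touches at TCP z 0.0376, which is 0.018 above the TCP height at the grasp, so it is seated on the shoulder. I'll release it and back off.

Converted, -0.002 m / 0.4 = -0.005.

```bash
python3 drive.py '0,0,0,0,0,-0.005,0.03;0,0,0,0,0,0,0.085;0,0,0,0,0,0,0.085;0,0,0,0,0,0,0.085;0,0,0,0,0,0,0.085;0,0,0,0,0,0,0.085'
python3 drive.py '0,0,0,0,0,-0.025,0.085;0,0,0,0,0,-0.075,0.085;0,0,0,0,0,-0.0875,0.085;0,0,0,0,0,-0.0875,0.085;0,0,0,-0.075,0,-0.05,0.085;0,0,0,-0.1,0,0,0.085;0,0,0,-0.075,0,0,0.085;0,0,0,0,0,0,0.085;0,0,0,0,0,0,0.085'
python3 - <<'E'
from h import *
from station import ctrl
s,i,w=wsnap(ctrl,"w5");t=ctrl.snapshot("scene")[:,:,::-1]
v=proj(i,np.array([.4955,-.112,.07]));print(v)
a=cv2.resize(t[100:220,100:260],(400,300));b=cv2.resize(w,(400,300))
cv2.imwrite("pics/d.png",np.hstack([a,b]))
E
```

```text
t: 8.48
eef_pos: [0.4963, -0.112, 0.0359]
ee_rot: [-3.113, -0.419, 0.001]
force: [0.2, 0.2, -0.3]
width: 0.0851
finger_force: 0.0
t: 9.23
eef_pos: [0.3991, -0.1387, 0.1672]
ee_rot: [3.113, 0.417, 0.002]
force: [0.2, -0.2, 0.7]
width: 0.0848
finger_force: 0.0
[256.96263339  71.7851164 ]
```

View pics/d.png

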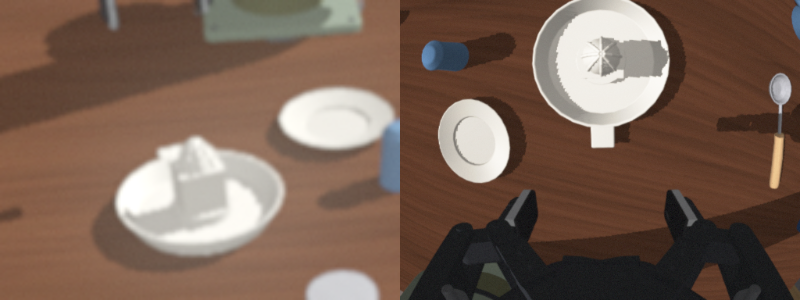

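The cone is on the shaft and released. In the left panel its outline, around (198,185), might lean a little, so I'll check that against the calibration.

```bash
python3 - <<'E'
from h import *
from station import ctrl
S=ctrl.camera_info("scene");t=ctrl.snapshot("scene")[:,:,::-1];w=cv2.imread("pics/w5.png")
import pickle;i=pickle.load(open("pics/w5.pkl","rb"))[1]
def pp(X): c=S["K"]@(S["R"]@X+S["t"]);return c[:2]/c[2]
R=Ro.from_euler('z',15.5,degrees=True).as_matrix()
def mark(im,f,u,v):
    a=cv2.resize(im[v-27:v+27,u-20:u+20],(400,540),interpolation=cv2.INTER_CUBIC)
    for X in [(x,y,z) for x in(-23,23) for y in(-23,23) for z in(18,64)]+[(0,0,90)]:
        p=(f(R@(np.array(X)/1000)+[.4955,-.112,0])-(u-20,v-27)+.5)*10
        cv2.circle(a,tuple(int(k) for k in p),4,(0,0,255),-1)
    return a
cv2.imwrite("pics/e.png",np.hstack([mark(t,pp,180,170),mark(w,lambda X:proj(i,X),257,72)]))
E
```

```text
(no output)
```

View pics/e.png

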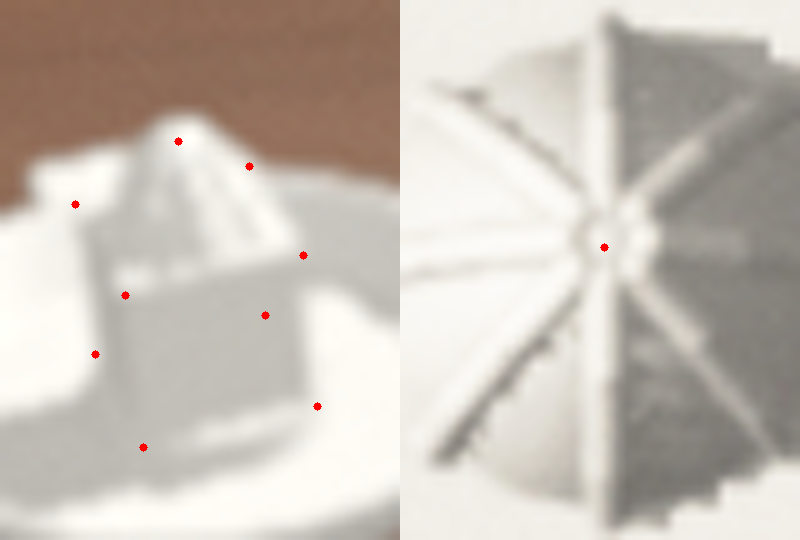

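The seated-pose marks agree with the image to about 1 px at the bottom and top corners. The tip also falls on its mark in the wrist view, so the cone is upright and home.

```bash
python3 -c "
from station import ctrl
print(ctrl.sign_off())"
```

```text
the job is handed in; nothing more can be done
None
```

I fitted the white cone onto the press shaft, upright and down on the shoulder by the camera check (about 1 to 2 px), released it and handed the job in at about 9.5 s. The lime cone and jar were never touched, and sign-off gave no verdict.

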